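# Click a filter cassette into the solvent station and open its shut-off cock

### The job

Put the spare filter cassette on line: in the empty bay of the sloping filter station, hook its heel bar under the lip at the bottom of the bay, swing it down and press its upper end until it lies flat and the sprung latch snaps back over it. Only then turn the black shut-off cock in front of that bay a quarter turn clockwise to fully open, in line with the bay like the other two. Do not turn the neighbouring cocks, and do not knock over the beaker beside the cassette.

Things in the scene. Friction and masses are not known exactly. Their poses are not given: they have to be found in the camera images.
- cassette_grip (a point): the loose spare filter cassette: flat white shell 88 x 36 x 26 mm (160 g) with a grip rib on top. This point: middle of the rib (40 mm long in x, 12 thick in y, 26 to 64 mm above the underside), 48 mm above the underside; shell ends at x -40 and +48 mm from it, sides at y +-18. Cassette axes: x along its length from heel bar to latch ledge, y across, z up
- cassette_heel (a point): centre of the cassette's heel bar: round, 10 mm diameter, 28 mm long (along y), on two arms 8 mm beyond the shell's -x end; 48 mm in -x and 43 mm below cassette_grip, its lowest line level with the underside. Same axes
- cassette_ledge (a point): middle of the upper face of the cassette's latch ledge, a tongue 24 mm wide that sticks out 6 mm from the shell's +x end, 14 mm above the underside, bevelled below; 51 mm in +x and 34 mm below cassette_grip. Same axes
- cassette_pad (a point): middle of the ribbed thumb pad on top of the cassette's shell, the place to press: the free strip between rib and ledge end (28 mm in x, 36 in y); 35 mm in +x and 22 mm below cassette_grip, 26 mm above the underside. Same axes
- deck_c: sloping deck of the empty bay, the only one of three (48 mm apart, side by side) with no cassette; which one varies. Origin: on the deck at the foot of the heel wall (x = 0), on the centre line, 30 mm above the table. x up the slope (20 degrees), y across, z square out of the deck. Home, a cassette lies flat on the deck, bar against the heel wall: bar centre at x 5, z 5 mm
- bay_lip (a point): the fixed lip over the lower end of the empty bay, 36 mm wide: this point is the middle of its lower edge, 8.5 mm from the heel wall and 12.5 mm above the deck; top 18 mm above the deck. Deck axes. The lip is deeper than the latch opens, so a cassette cannot go in flat: tilt it 17 to 22 degrees more than the deck, ledge end up, slide its bar down the deck under the lip, swing it down
- bay_guides (a point): point on the deck of the empty bay 56 mm up from the heel wall, midway between its side guides: 10 mm high with flared tops reaching 14 mm, 40 mm apart, from 16 to 96 mm up the deck. The neighbouring bays hold cassettes like the spare, ribs 64 mm above their decks. Deck axes
- latch_nose (a point): tip of the sprung latch at the upper end of the empty bay, 103 mm up the deck and 15 mm above it; nose 24 mm wide, flat below, its upper face rising to 26 mm at 108 mm; between fixed cheeks 25 mm high. A hooked cassette not yet pressed home rests with its ledge on this nose, tilted about 6 degrees from the deck, and stays so when let go. Deck axes
- latch_c (a joint): that latch: how far it is pushed back up the slope, m; 0 = sprung forward, 0.007 = fully back. It opens about 4.5 mm as the ledge is pressed past and snaps back by itself; 6 to 16 N on the thumb pad does it
- cock_c_grip (a point): shut-off cock of the empty bay: black bar handle, 36 mm long (along this point's y axis), 11 thick (x), 24 high, on the flat apron in front of the bay. This point: middle of the bar, on its vertical turning axis, 75 mm above the table, 12 mm below the bar's top, 37 mm above the apron. The bay's heel wall is 46 mm from it, up the bay
- cock_c (a joint): angle of that cock, rad: 0 = shut, bar square across the bay; grows clockwise seen from above to a stop at 1.571 = open, bar in line with the bay. Stays where left; 0.06 N m turns it
- cock_a (a joint): cock of one of the two loaded bays, same scale; open (1.5 to 1.57) at the start, must stay open
- cock_b (a joint): cock of the other loaded bay, same scale; open (1.5 to 1.57) at the start, must stay open
- cock_a_grip (a point): middle of the bar of cock_a, like cock_c_grip
- cock_b_grip (a point): middle of the bar of cock_b, like cock_c_grip
- beaker: empty glass beaker, 53 mm wide, 62 mm high, to the right of the cassette; origin at the centre of its foot, z up

How it is judged:
By the outcome, as a careful person would: the job done as asked, in the order asked, and still so for the second after the job is handed in, with the robot touching nothing.
It also fails if it takes over 61 s, if anything falls off the work surface, if the arm or the gripper's body presses on something with over 40 N, if the wrist force passes 120 N, or if a joint passes its speed limit or range.

### The arm

A 6-joint arm with a two-finger parallel gripper is mounted at the origin on a cart in front of the work surface, level with it; the furniture and walls round the work are solid. World frame = base frame: x ahead of the robot, y to its left, z up, the work surface at z = 0. Lengths are in m, angles in rad, forces in N, time in s.
With the tool pointing down it reaches from about 0.35 to 0.775 m from the base axis. Payload 5.5 kg.
Tool frame: the origin (TCP) lies midway between the tips of the shut fingers; the grasp point (between the pads) lies 19 mm behind it; z points along the fingers, y is the line along which they close (so a half turn about z gives the same grasp; the last joint's range is limited). The gripper opens to 85 mm and grips with 20 to 120 N. Pads are 22 mm wide; open, the fingers measure 114 mm over their backs; the gripper's body (76 mm by 85 mm) begins 54 mm behind the grasp point. The pads swing forward as they close: fully open they stand 13 mm farther back than shut.
Start: joints at [1.016, 0.313, 0.046, 1.304, 0, 1.431], TCP at [0.232, 0.526, 0.231] pointing down, gripper open.
Joint ranges: [-2.76, 2.76], [-0.86, 1.69], [-1.03, 1.26], [-2.2, 2.34], [-1.47, 1.5], [-3.14, 3.14]. Speed limits (rad/s): [2.57, 2.57, 3.14, 3.14, 3.14, 3.14].

### API

Orientations are given as a unit quaternion [x, y, z, w].
In Python, from station import ctrl gives the robot as it stands. The module is installed in compiled form; this text tells all that it offers.
- The arm moves only by the tool move_arm, never from a script. Its argument "deltas" is a list of rows, each a list of 2 entries, a list of its own where there are three numbers: the shift along the tool's x, y, z in m, then the turn about the tool's z in rad. A call has exactly 8 rows; each row shifts and turns the commanded pose from where the row before left it, along the tool's axes as they then stand; what a row does not reach is not made up. A row lasts 1/10 s, in which the tool goes at most 50 mm and 8.59 degrees, less where a joint would pass 70% of its speed; a pose out of reach is approached as far as the arm can. A call is refused whole if a number of a shift passes 0.05 or a number of a turn 0.15, either way. A call with a gripper value outside its range is refused whole. "hand" is the closure in counts, from 0 (fully open) to 255 (shut), set as the call begins (left out, the last holds). The fingers move at their own pace and stop on an object; "newtons" is the grip in N (left out, the last holds). Time passes only in rows, so rows that do not move let the fingers close, or fill a call up. It gives the time, the measured TCP pose, the force, the opening and the grip force at its end, in the units of the state.
- ctrl.get_state(): the state, without advancing time (a new reading comes with each control period).
- ctrl.grab_frame(name): name is "scene" or "top" or "wrist"; returns the picture (400x640x3 uint8, red, green, blue); there is no depth.
- ctrl.camera_model(name): a dict with "fx", "fy", "cx", "cy" (pixels), "world_from_camera" (4x4, takes a point from camera to world coordinates); the wrist camera has in their place "T_tool_cam" (4x4, takes a point from camera to tool coordinates, whose origin is the TCP and whose axes are the flange's). Camera axes: x right, y down, z forward; pixel columns grow to the right and rows downward; lengths in m; the calibration is good to about 2 mm. A picture is of the moment at which its call begins: read the wrist's pose just before it. camera_model takes no time and is no camera call.
- ctrl.hand_in(): hands the job in; it is judged then, once.
Trained networks look in the newest picture that a camera, given by its name, has taken for a name from the list of things; names that differ only in an ending like _2 or _b are one class to them, and where a whole thing is asked for, a point or a joint stands for the part that bears it (a point fixed in the world has none). Each returns a list of dicts, best first, with "confidence" (0 to 1); they miss things now and then, are a little off and sometimes report something else, mostly with a low value. They report only what shows in the picture. A call takes as long as a camera call.
- ctrl.recognise(camera, target): "xy" ([column, row] in pixels, amid what is visible of it).
- ctrl.outline_of(camera, target): "pixels" (400x640 bool, what is visible of it) and "xy" ([column, row] in pixels, amid what is visible of it).
- ctrl.spot_point(camera, target): "xy" ([column, row] in pixels: a listed point, or the origin of a listed thing).
The state is a dict: "clock": time; "joint_positions": joint angles; "qd": joint speeds; "tau": joint torques, N m; "eef_pos": TCP position; "tool_rot": TCP orientation; "wrist_force": force on the tool from outside, world axes, zero at the start; "ft_torque": the same for the moment, N m; "gripper_width": finger opening in m; "grasp_force": force on a finger pad.
Only numpy, scipy, OpenCV 4.12 (cv2) and the standard library are available. Lean on these libraries where they do the work, as an engineer would, in place of code of your own. Each camera call takes 0.05 s, during which the arm holds its last target. There are 200 camera calls.

## Working session

There is one attempt and no reset: what is moved stays moved. The work goes in short steps, Python scripts to look and compute and a tool call to move; the robot and the scene stay as the last step left them, time stands still between calls to the robot, and variables do not carry over. Pictures are saved under pics/ and viewed, at most 10 in all, crops included, and the job is handed in when it is done.

Besides the shell and the picture viewer there is one more tool, called after ">>>" as name(argument=value, ...), one argument or row to a line, values as JSON. move_arm: Moves the arm, as the interface text tells. Its arguments: {"type":"object","properties":{"deltas":{"type":"array"},"hand":{"type":"number"},"newtons":{"type":"number"}},"required":["deltas"]}

```bash
mkdir -p pics; cat > h.py <<'E'
import numpy as np, cv2
from station import ctrl
from scipy.spatial.transform import Rotation as R
def cam(n):
    m=ctrl.camera_model(n)
    if n=="wrist":
        s=ctrl.get_state();T=np.eye(4);T[:3,:3]=R.from_quat(s["tool_rot"]).as_matrix();T[:3,3]=s["eef_pos"]
        W=T@np.array(m["T_tool_cam"])
    else: W=np.array(m["world_from_camera"])
    return m,W
def ray(m,W,p):
    d=W[:3,:3]@np.array([(p[0]-m["cx"])/m["fx"],(p[1]-m["cy"])/m["fy"],1]);return W[:3,3],d
def atz(m,W,p,z):
    o,d=ray(m,W,p);return o+d*(z-o[2])/d[2]
def proj(m,W,P):
    q=np.linalg.inv(W)@np.r_[P,1];return [m["fx"]*q[0]/q[2]+m["cx"],m["fy"]*q[1]/q[2]+m["cy"]]
def snap(n,f=None):
    mw=cam(n);im=ctrl.grab_frame(n)
    if f: cv2.imwrite("pics/"+f,im[:,:,::-1])
    return mw
E
python3 - <<'E'
from h import *
np.set_printoptions(precision=3,suppress=True)
print(ctrl.get_state()["tool_rot"])
Z=dict(cassette_grip=.048,cassette_heel=.005,cassette_ledge=.014,cassette_pad=.026,deck_c=.03,bay_lip=.045,cock_c_grip=.075,latch_nose=.079,bay_guides=.049,beaker=0,cock_a_grip=.075)
for n in("scene","top"):
    m,W=snap(n,n+"0.png");print(n,W[:3,3],W[:3,2])
    for t in Z:
        for d in ctrl.spot_point(n,t)[:3]: print(n,t,round(d["confidence"],2),np.array(d["xy"]),atz(m,W,d["xy"],Z[t]))
E
```

```text
[ 0.206  0.979 -0.001 -0.   ]
scene [ 0.056 -0.844  0.658] [ 0.377  0.797 -0.472]
scene cassette_grip 0.59 [349.5 238.9] [ 0.498 -0.063  0.048]
scene cassette_heel 0.86 [342.2 262.1] [ 0.463 -0.093  0.005]
scene cassette_heel 0.36 [288.2 181.1] [0.501 0.402 0.005]
scene cassette_ledge 0.92 [352.8 242.7] [ 0.522 -0.039  0.014]
scene cassette_pad 0.78 [352.4 236.6] [ 0.526 -0.028  0.026]
scene deck_c 0.54 [295.1 190.1] [0.482 0.283 0.03 ]
scene bay_lip 0.76 [292.8 186.6] [0.474 0.282 0.045]
scene cock_c_grip 0.59 [295.9 185.8] [0.464 0.228 0.075]
scene latch_nose 0.41 [279.3 164.9] [0.467 0.39  0.079]
scene bay_guides 0.56 [290.2 178.6] [0.484 0.333 0.049]
scene beaker 0.57 [402.8 285.2] [ 0.557 -0.227  0.   ]
scene cock_a_grip 0.42 [321.8 178.4] [0.559 0.243 0.075]
top [0.343 0.088 1.108] [ 0.163 -0.015 -0.986]
top cassette_grip 0.95 [371.8 207.8] [ 0.506 -0.057  0.048]
top cassette_heel 0.7 [389.1 226.9] [ 0.463 -0.106  0.005]
top cassette_ledge 0.58 [353.1 195.9] [ 0.542 -0.014  0.014]
top cassette_pad 0.71 [359.5 202.7] [ 0.522 -0.029  0.026]
top deck_c 0.95 [236.  222.9] [0.469 0.282 0.03 ]
top bay_lip 0.88 [232. 223.] [0.467 0.29  0.045]
top cock_c_grip 0.54 [251.2 220.1] [0.471 0.238 0.075]
top latch_nose 0.53 [189.5 218.3] [0.475 0.385 0.079]
top bay_guides 0.59 [211.9 220. ] [0.474 0.338 0.049]
top bay_guides 0.42 [359.6 204. ] [ 0.515 -0.026  0.049]
top beaker 0.93 [434.2 193.6] [ 0.551 -0.228  0.   ]
top beaker 0.44 [254.9 180.1] [0.586 0.242 0.   ]
top cock_a_grip 0.41 [253.8 179.7] [0.57  0.234 0.075]
```

View pics/scene0.png

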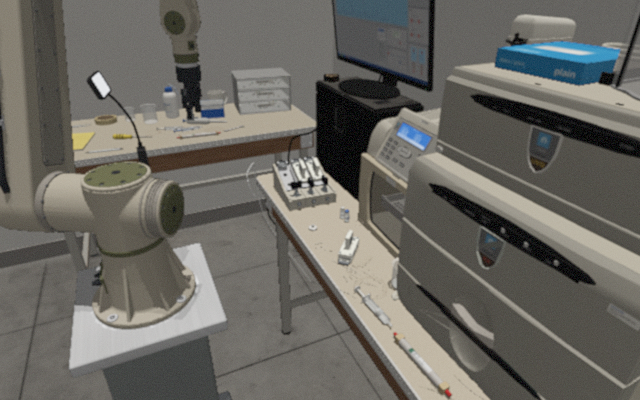

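View pics/top0.png

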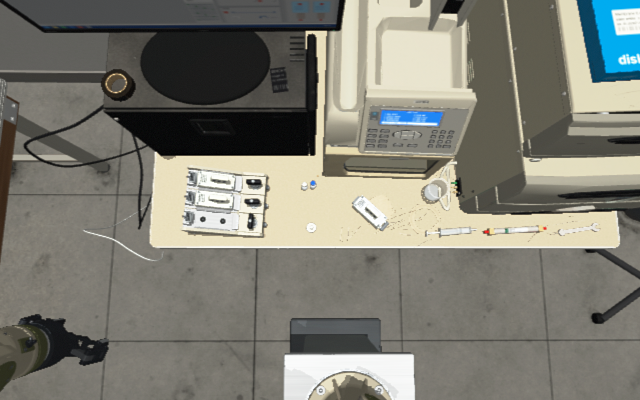

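>>> move_arm(
  deltas=[
    [[-0.029,-0.027,0],0],
    [[-0.029,-0.027,0],0],
    [[-0.029,-0.027,0],0],
    [[-0.029,-0.027,0],0],
    [[-0.029,-0.027,0],0],
    [[-0.029,-0.027,0],0],
    [[-0.029,-0.027,0],0],
    [[-0.029,-0.027,0],0],
  ],
  hand=90,
  newtons=25,
)

```text
clock: 2.0
eef_pos: [0.3574, 0.2337, 0.2316]
tool_rot: [0.206, 0.979, 0.0, 0.0]
wrist_force: [0.3, 0.1, 0.6]
gripper_width: 0.0552
grasp_force: 0.0
```

>>> move_arm(
  deltas=[
    [[-0.029,-0.027,0],0],
    [[-0.029,-0.027,0],0],
    [[-0.029,-0.027,0],0],
    [[-0.029,-0.027,0],0],
    [[-0.029,-0.027,0],0],
    [[-0.029,-0.027,0],0],
    [[-0.029,-0.027,0],0],
    [[-0.029,-0.027,0],0],
  ],
)

```text
clock: 2.8
eef_pos: [0.4828, -0.0578, 0.2315]
tool_rot: [0.206, 0.979, 0.0, 0.0]
wrist_force: [1.4, 1.1, 0.1]
gripper_width: 0.0553
grasp_force: 0.0
```

>>> move_arm(
  deltas=[
    [[0,0,0],-0.15],
    [[0,0,0],-0.15],
    [[0,0,0],-0.15],
    [[0,0,0],-0.15],
    [[0,0,0],-0.15],
    [[0,0,0],-0.15],
    [[0,0,0],-0.15],
    [[0,0,0],-0.15],
  ],
)

```text
clock: 3.6
eef_pos: [0.4823, -0.0561, 0.2313]
tool_rot: [-0.385, 0.923, -0.0, 0.0]
wrist_force: [0.3, -0.7, -0.1]
gripper_width: 0.0553
grasp_force: 0.0
```

```bash
python3 - <<'E'
from h import *
np.set_printoptions(precision=4,suppress=True)
s=ctrl.get_state();print(s["clock"],s["eef_pos"],s["tool_rot"],s["joint_positions"],s["gripper_width"],s["wrist_force"])
Z=dict(cassette_grip=.048,cassette_heel=.005,cassette_ledge=.014,cassette_pad=.026)
m,W=snap("wrist","w1.png");print(np.array(m["T_tool_cam"]))
for t in Z:
    for d in ctrl.spot_point("wrist",t)[:2]: print(t,round(d["confidence"],2),np.array(d["xy"]),atz(m,W,d["xy"],Z[t]))
E
```

```text
3.6 [ 0.4823 -0.0561  0.2313] [-0.3854  0.9227 -0.      0.0001] [-0.2814  0.1401 -0.1764  1.2543  0.0001 -1.0727] 0.05528531723224061 [ 0.3038 -0.6521 -0.09  ]
[[ 0.0004 -0.9453 -0.3262  0.0838]
 [ 1.     -0.0001  0.0015 -0.0009]
 [-0.0015 -0.3262  0.9453 -0.1424]
 [ 0.      0.      0.      1.    ]]
cassette_grip 0.82 [301.  188.4] [ 0.5033 -0.0595  0.048 ]
cassette_heel 0.97 [303.8 141.3] [ 0.467  -0.0929  0.005 ]
cassette_ledge 0.95 [305.7 215.3] [ 0.5339 -0.0228  0.014 ]
cassette_ledge 0.69 [179.6 116.9] [ 0.5513 -0.2183  0.014 ]
cassette_pad 0.65 [305.1 205.9] [ 0.5216 -0.0356  0.026 ]
```

View pics/w1.png

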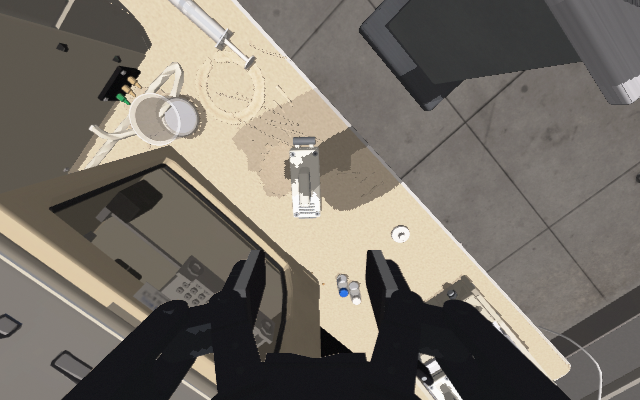

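>>> move_arm(
  deltas=[
    [[-0.005,-0.004,0.03],-0.017],
    [[-0.005,-0.004,0.03],0],
    [[-0.005,-0.004,0.03],0],
    [[-0.005,-0.003,0.03],0],
    [[0,0,0.03],0],
    [[0,0,0.025],0],
    [[0,0,0.022],0],
    [[0,0,0],0],
  ],
)

```text
clock: 4.65
eef_pos: [0.5044, -0.0516, 0.0315]
tool_rot: [-0.39, 0.921, 0.002, -0.002]
wrist_force: [-0.9, -0.2, -0.5]
gripper_width: 0.0552
grasp_force: 0.0
```

>>> move_arm(
  deltas=[
    [[0,0,0],0],
    [[0,0,0],0],
    [[0,0,0],0],
    [[0,0,0],0],
    [[0,0,0],0],
    [[0,0,0],0],
    [[0,0,-0.02],0],
    [[0,0,-0.02],0],
  ],
  hand=255,
  newtons=20,
)

```text
clock: 5.45
eef_pos: [0.5059, -0.0519, 0.0739]
tool_rot: [-0.39, 0.921, 0.001, -0.001]
wrist_force: [0.4, 0.4, -1.7]
gripper_width: 0.0112
grasp_force: 27.1
```

>>> move_arm(
  deltas=[
    [[0,0,-0.03],0],
    [[0,0,-0.03],0],
    [[0,0,-0.03],0],
    [[0,0,-0.03],0],
    [[0,0,-0.02],0],
    [[0,0,0],0],
    [[0,0,0],0],
    [[0,0,0],0],
  ],
)

```text
clock: 6.25
eef_pos: [0.506, -0.052, 0.2125]
tool_rot: [-0.39, 0.921, 0.001, -0.001]
wrist_force: [-0.7, 0.2, -0.5]
gripper_width: 0.0118
grasp_force: 27.2
```

```bash
python3 - <<'E'
from h import *
np.set_printoptions(precision=4,suppress=True)
s=ctrl.get_state();print(s["clock"],s["eef_pos"],s["tool_rot"],s["gripper_width"],s["wrist_force"],s["grasp_force"])
m,W=snap("wrist","w2.png")
for t in ("cassette_heel","cassette_grip","cassette_ledge","cassette_pad"):
    for d in ctrl.spot_point("wrist",t)[:2]: print(t,round(d["confidence"],2),np.array(d["xy"]))
E
```

```text
6.25 [ 0.506  -0.052   0.2125] [-0.3904  0.9206  0.0009 -0.0011] 0.01177423643198427 [-0.6817  0.2275 -0.4568] 27.19990164041519
cassette_heel 0.95 [317.2 149.4]
cassette_grip 0.95 [316.8 253.6]
```

View pics/w2.png

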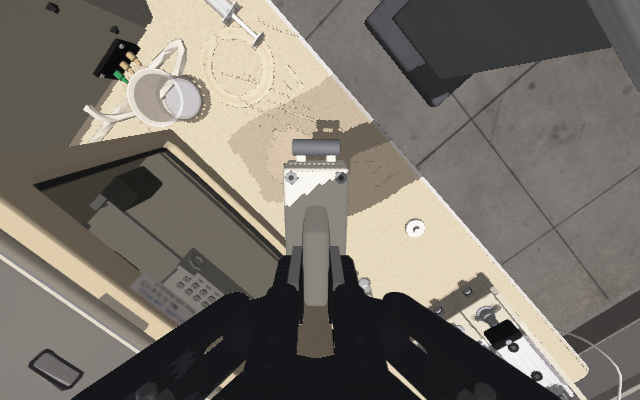

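```bash
cat >> h.py <<'E'
def tilt(px,u=.009,v=.052,grip=None):
    # cassette held at (u,v above underside); returns tilt matching heel row
    m=ctrl.camera_model("wrist");T=np.array(m["T_tool_cam"]);out=[]
    def pt(a,b,th): # cassette point rel to grip point pt (a along x, b above underside)
        dx,dz=a-u,b-v;x=dx*np.cos(th)-dz*np.sin(th);z=dx*np.sin(th)+dz*np.cos(th)
        return proj(m,T,np.array([-x,0,-.019-z]))
    ths=np.radians(np.arange(-10,60,.25))
    r=[np.degrees(ths[np.argmin([abs(pt(-.048,.005,t)[1]-px[1]) for t in ths])])]
    return r[0],[pt(-.048,.005,np.radians(r[0])),pt(-.02,.064,np.radians(r[0])),pt(0,.048,np.radians(r[0]))]
E
python3 - <<'E'
from h import *
m=ctrl.camera_model("wrist")
for u in(.005,.009,.012): print(u,tilt([317,149.4],u))
for u in(.009,):
  for th in (0,10,20,30,40):
    T=np.array(m["T_tool_cam"])
    f=lambda a,b:(lambda t:proj(m,T,np.array([-((a-u)*np.cos(t)-(b-.052)*np.sin(t)),0,-.019-((a-u)*np.sin(t)+(b-.052)*np.cos(t))])))(np.radians(th))[1]
    print(th,[round(f(*q)) for q in((-.048,.005),(-.04,.026),(-.02,.026),(-.02,.064),(.02,.064))])
E
```

```text
0.005 (np.float64(-7.250000000000001), [[np.float64(316.5182160156579), np.float64(149.4585138652755)], [np.float64(317.0592376788962), np.float64(253.0670558569014)], [np.float64(316.72424667110823), np.float64(266.32168890408764)]])
0.009 (np.float64(-0.7500000000000001), [[np.float64(316.45943125409235), np.float64(149.31959980099913)], [np.float64(317.0446500738711), np.float64(238.40108748247482)], [np.float64(316.73126102323573), np.float64(259.5106923259216)]])
0.012 (np.float64(3.7499999999999996), [[np.float64(316.4190869616315), np.float64(149.49676005133566)], [np.float64(317.02449283446657), np.float64(227.6658767571609)], [np.float64(316.7307069859874), np.float64(253.92933405483865)]])
0 [150, 172, 207, 238, 314]
10 [162, 177, 212, 229, 313]
20 [176, 185, 219, 223, 310]
30 [190, 195, 227, 219, 307]
40 [205, 205, 236, 217, 302]
```

>>> move_arm(
  deltas=[
    [[-0.027,0.038,0],0],
    [[-0.027,0.038,0],0],
    [[-0.027,0.038,0],0],
    [[-0.027,0.038,0],0],
    [[0,0,0],0.15],
    [[0,0,0],0.15],
    [[0,0,0],0.15],
    [[0,0,0],0.15],
  ],
)

```text
clock: 7.3
eef_pos: [0.4726, 0.1314, 0.214]
tool_rot: [-0.098, 0.995, 0.0, -0.0]
wrist_force: [-0.2, 0.3, -1.8]
gripper_width: 0.0116
grasp_force: 27.1
```

>>> move_arm(
  deltas=[
    [[0,0,0],0.15],
    [[0,0,0],0.15],
    [[0,0,0],0.15],
    [[0,0,0],0.15],
    [[0,0,0],0.15],
    [[0,0,0],0.15],
    [[0,0,0],0.15],
    [[0,0,0],0.15],
  ],
)

```text
clock: 8.1
eef_pos: [0.4726, 0.131, 0.2139]
tool_rot: [0.481, 0.877, -0.0, -0.0]
wrist_force: [0.8, -0.4, -1.7]
gripper_width: 0.0115
grasp_force: 27.1
```

>>> move_arm(
  deltas=[
    [[0,0,0],0.15],
    [[0,0,0],0.15],
    [[0,0,0],0.15],
    [[0,0,0],0.15],
    [[0,0,0],0],
    [[0,0,0],0],
    [[0,0,0],0],
    [[0,0,0],0],
  ],
)

```text
clock: 8.9
eef_pos: [0.4728, 0.131, 0.2142]
tool_rot: [0.716, 0.698, -0.0, -0.0]
wrist_force: [-0.4, 0.6, -1.8]
gripper_width: 0.0118
grasp_force: 27.2
```

```bash
python3 - <<'E'
from h import *
np.set_printoptions(precision=4,suppress=True)
s=ctrl.get_state();print(s["clock"],s["eef_pos"],s["tool_rot"],s["joint_positions"])
m,W=snap("wrist","w3.png")
Z=dict(deck_c=.03,bay_lip=.045,cock_c_grip=.075,latch_nose=.079,bay_guides=.049,cock_a_grip=.075,cock_b_grip=.075,cassette_heel=.19)
for t in Z:
    for d in ctrl.spot_point("wrist",t)[:2]: print(t,round(d["confidence"],2),np.array(d["xy"]),atz(m,W,d["xy"],Z[t]))
E
```

```text
8.9 [0.4728 0.131  0.2142] [ 0.7161  0.698  -0.     -0.0001] [ 0.1065  0.1565 -0.199   1.2153  0.0001  1.7029]
deck_c 0.55 [315.1  27.6] [0.4769 0.285  0.03  ]
bay_lip 0.72 [308.8  19.7] [0.4711 0.2884 0.045 ]
cock_c_grip 0.88 [310.   74.1] [0.4713 0.2389 0.075 ]
cock_a_grip 0.65 [415.9  76.4] [0.5664 0.2346 0.075 ]
cock_b_grip 0.95 [365.5  78.1] [0.5212 0.2344 0.075 ]
cassette_heel 0.66 [317.5 146.5] [0.4763 0.1909 0.19  ]
```

View pics/w3.png

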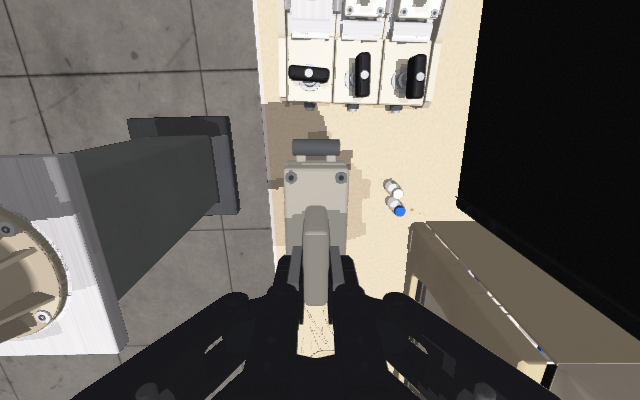

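```bash
python3 - <<'E'
from h import *
np.set_printoptions(precision=4,suppress=True)
m,W=cam("wrist")
for p in((290,101),(338,102),(425,104)): print(atz(m,W,p,.038),atz(m,W,p,0))
im=cv2.imread("pics/w3.png")[0:180,240:460]
cv2.imwrite("pics/w3c.png",cv2.resize(im,None,fx=3.3,fy=3.3,interpolation=cv2.INTER_CUBIC))
E
```

```text
[0.4491 0.2169 0.038 ] [0.4459 0.2171 0.    ]
[0.4993 0.2146 0.038 ] [0.502  0.2145 0.    ]
[0.5904 0.2102 0.038 ] [0.604  0.2096 0.    ]
```

View pics/w3c.png

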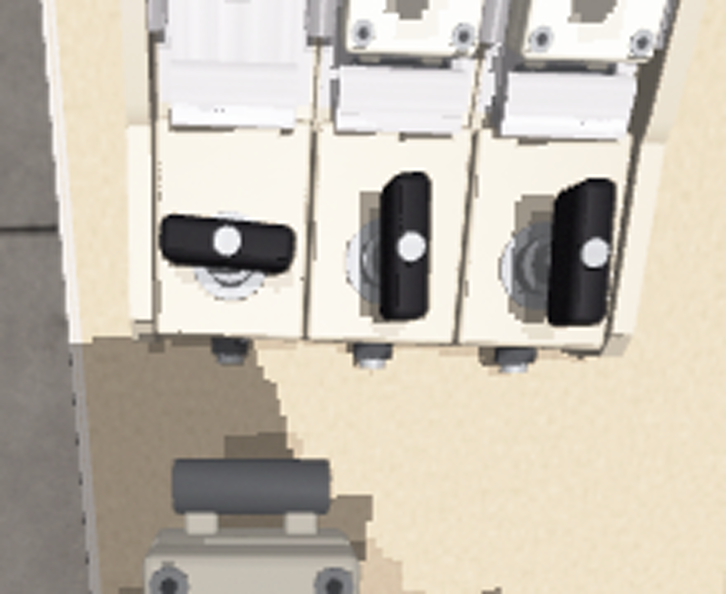

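>>> move_arm(
  deltas=[
    [[0.002,0.003,0.02],0.02],
    [[0.002,0.003,0.02],0],
    [[0.002,0.003,0.02],0],
    [[0.002,0.003,0.02],0],
    [[0.002,0.003,0.02],0],
    [[0.002,0.003,0.02],0],
    [[0.002,0.003,0.02],0],
    [[0,0,0.02],0],
  ],
)

```text
clock: 10.15
eef_pos: [0.4951, 0.1443, 0.0536]
tool_rot: [0.723, 0.69, 0.0, 0.0]
wrist_force: [-0.1, -0.8, -1.2]
gripper_width: 0.0116
grasp_force: 27.2
```

>>> move_arm(
  deltas=[
    [[0.004,0,0],0],
    [[0.0025,0,-0.0024],0],
    [[0.0024,0,-0.0023],0],
    [[0.0024,0,-0.0022],0],
    [[0.0025,0,-0.002],0],
    [[0.0026,0,-0.002],0],
    [[0.0027,0,-0.0018],0],
    [[0.0027,0,-0.0018],0],
  ],
)

```text
clock: 10.95
eef_pos: [0.4955, 0.1648, 0.0701]
tool_rot: [0.724, 0.69, -0.001, 0.001]
wrist_force: [-2.1, -6.5, 0.6]
gripper_width: 0.0113
grasp_force: 27.7
```

```bash
python3 - <<'E'
from h import *
np.set_printoptions(precision=4,suppress=True)
s=ctrl.get_state();print(s["clock"],s["eef_pos"],s["tool_rot"],s["wrist_force"],s["ft_torque"])
m,W=snap("wrist","w4.png")
for t in("cassette_heel","cassette_grip"):
    for d in ctrl.spot_point("wrist",t)[:2]: print(t,round(d["confidence"],2),np.array(d["xy"]),tilt(d["xy"],.01))
E
```

```text
10.95 [0.4955 0.1648 0.0701] [ 0.7238  0.69   -0.0007  0.0013] [-2.075  -6.4559  0.5907] [-1.7273  0.5956  0.0329]
cassette_heel 0.81 [316.5 168. ] (np.float64(15.25), [[np.float64(314.25595182681434), np.float64(167.9800077291531)], [np.float64(313.5689178990935), np.float64(223.75142184059428)], [np.float64(313.7906992470854), np.float64(258.108662881473)]])
cassette_heel 0.21 [250.  127.6] (np.float64(-10.0), [[np.float64(313.9963833923695), np.float64(138.50590382269849)], [np.float64(313.35389596759626), np.float64(246.9789918518517)], [np.float64(313.72863821995554), np.float64(259.0724509174345)]])
cassette_grip 0.72 [317.2 261.6] (np.float64(59.75), [[np.float64(314.40959968136406), np.float64(235.826103863735)], [np.float64(313.9080077031651), np.float64(217.5916583773731)], [np.float64(313.8606035968403), np.float64(265.7091130127362)]])
```

>>> move_arm(
  deltas=[
    [[0.0034,0,-0.0022],0],
    [[0.0035,0,-0.002],0],
    [[0.0036,0,-0.0018],0],
    [[0.0036,0,-0.0016],0],
    [[0.0038,0,-0.0014],0],
    [[0.0038,0,-0.0012],0],
    [[0.0038,0,-0.001],0],
    [[0.0038,0,-0.0008],0],
  ],
)

```text
clock: 11.9
eef_pos: [0.4974, 0.1946, 0.0824]
tool_rot: [0.724, 0.69, 0.0, 0.001]
wrist_force: [-1.1, -5.5, 1.0]
gripper_width: 0.0117
grasp_force: 28.3
```

```bash
python3 - <<'E'
from h import *
np.set_printoptions(precision=4,suppress=True)
s=ctrl.get_state();print(s["clock"],s["eef_pos"],s["tool_rot"],s["wrist_force"],s["ft_torque"])
m,W=snap("wrist","w5.png")
for t in("cassette_heel","cassette_grip"):
    for d in ctrl.spot_point("wrist",t)[:1]: print(t,round(d["confidence"],2),np.array(d["xy"]),tilt(d["xy"],.01)[0],tilt(d["xy"],.009)[0])
E
```

```text
11.9 [0.4974 0.1946 0.0824] [0.7237 0.6901 0.0002 0.0012] [-1.1351 -5.453   1.0134] [-1.393   0.3023  0.0129]
cassette_heel 0.77 [315.3 205.2] 40.75 40.0
cassette_grip 0.73 [262.4  85.9] -10.0 -10.0
```

View pics/w5.png

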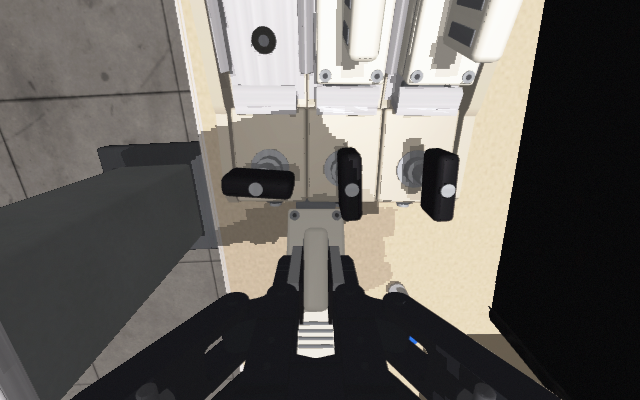

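>>> move_arm(
  deltas=[
    [[-0.006,0,-0.004],0],
    [[-0.006,0,-0.01],0],
    [[0,0,-0.03],0],
    [[0,0,-0.03],0],
    [[0,0,-0.03],0],
    [[0,0,-0.03],0],
    [[0.04,-0.006,0],0],
    [[0.04,-0.006,0],0],
  ],
)

```text
clock: 12.85
eef_pos: [0.4896, 0.2641, 0.2177]
tool_rot: [0.725, 0.689, 0.003, 0.0]
wrist_force: [0.7, 0.6, -1.6]
gripper_width: 0.0118
grasp_force: 27.9
```

>>> move_arm(
  deltas=[
    [[0.04,-0.006,0],0],
    [[0.04,-0.006,0],0],
    [[0.042,-0.005,0],0],
    [[0,0,0],-0.15],
    [[0,0,0],-0.15],
    [[0,0,0],-0.15],
    [[0,0,0],-0.15],
    [[0,0,0],-0.15],
  ],
)

```text
clock: 13.65
eef_pos: [0.4769, 0.3865, 0.2158]
tool_rot: [0.418, 0.909, 0.001, -0.0]
wrist_force: [-0.4, -0.7, -1.9]
gripper_width: 0.0116
grasp_force: 27.9
```

>>> move_arm(
  deltas=[
    [[0,0,0],-0.15],
    [[0,0,0],-0.15],
    [[0,0,0],-0.15],
    [[0,0,0],-0.15],
    [[0,0,0],-0.15],
    [[0,0,0],-0.15],
    [[0,0,0],-0.15],
    [[0,0,0],-0.15],
  ],
)

```text
clock: 14.45
eef_pos: [0.477, 0.3863, 0.2158]
tool_rot: [-0.168, 0.986, 0.001, 0.0]
wrist_force: [-1.0, 0.5, -1.8]
gripper_width: 0.0118
grasp_force: 27.9
```

>>> move_arm(
  deltas=[
    [[0,0,0],-0.15],
    [[0,0,0],-0.15],
    [[0,0,0],-0.15],
    [[0,0,0],-0.15],
    [[0,0,0],-0.15],
    [[0,0,0],-0.15],
    [[0,0,0],-0.15],
    [[0,0,0],-0.14],
  ],
)

```text
clock: 15.25
eef_pos: [0.477, 0.3863, 0.2158]
tool_rot: [-0.692, 0.722, 0.0, 0.001]
wrist_force: [-0.6, 0.3, -2.1]
gripper_width: 0.0115
grasp_force: 27.9
```

```bash
python3 - <<'E'
from h import *
np.set_printoptions(precision=4,suppress=True)
s=ctrl.get_state();print(s["clock"],s["eef_pos"],s["tool_rot"],s["joint_positions"])
m,W=snap("wrist","w6.png")
Z=dict(deck_c=.03,bay_lip=.0446,cock_c_grip=.075,latch_nose=.079,bay_guides=.049,cock_a_grip=.075,cock_b_grip=.075,cassette_heel=.163)
for t in Z:
    for d in ctrl.spot_point("wrist",t)[:2]: print(t,round(d["confidence"],2),np.array(d["xy"]),atz(m,W,d["xy"],Z[t]), tilt(d["xy"],.0095)[0] if 'heel' in t else '')
E
```

```text
15.25 [0.477  0.3863 0.2158] [-0.6918  0.7221  0.0004  0.0008] [ 0.5495  0.3929  0.1227  1.2994  0.0012 -0.9786]
deck_c 0.92 [316.3  86.1] [0.4724 0.2866 0.03  ] 
cock_c_grip 0.95 [316.4  23.8] [0.4705 0.2392 0.075 ] 
cock_c_grip 0.37 [314.6 205.5] [0.4792 0.4045 0.075 ] 
latch_nose 0.79 [314.  183.9] [0.4788 0.38   0.079 ] 
bay_guides 0.68 [313.6 140.4] [0.4776 0.3407 0.049 ] 
cock_a_grip 0.69 [208.1  20.9] [0.5628 0.2331 0.075 ] 
cock_b_grip 0.94 [262.6  23.3] [0.5165 0.2368 0.075 ] 
cassette_heel 0.72 [316.2 206.6] [0.4766 0.3734 0.163 ] 41.0
```

View pics/w6.png

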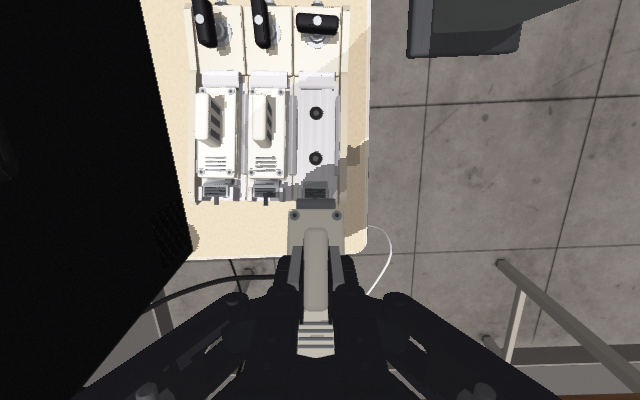

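>>> move_arm(
  deltas=[
    [[0.008,0,0.01],0.013],
    [[0.008,0,0.014],0],
    [[0.008,-0.001,0.014],0],
    [[0.008,0,0.014],0],
    [[0.008,0,0.014],0],
    [[0.008,0,0.014],0],
    [[0.008,0,0.014],0],
    [[0,0,0],0],
  ],
)

```text
clock: 16.5
eef_pos: [0.4729, 0.3289, 0.1188]
tool_rot: [-0.684, 0.729, 0.001, -0.002]
wrist_force: [-0.3, -1.3, -1.6]
gripper_width: 0.0114
grasp_force: 27.8
```

```bash
python3 - <<'E'
from h import *
np.set_printoptions(precision=4,suppress=True)
s=ctrl.get_state();print(s["clock"],s["eef_pos"],s["tool_rot"],s["wrist_force"])
m,W=snap("wrist","w7.png")
z=s["eef_pos"][2]+.019-.0728
Z=dict(deck_c=.03,bay_lip=.0446,cock_c_grip=.075,bay_guides=.049,cock_b_grip=.075,cassette_heel=z)
for t in Z:
    for d in ctrl.spot_point("wrist",t)[:2]: print(t,round(d["confidence"],2),np.array(d["xy"]),atz(m,W,d["xy"],Z[t]), tilt(d["xy"],.0095)[0] if 'heel' in t else '')
im=cv2.imread("pics/w7.png")[:,160:480]
cv2.imwrite("pics/w7c.png",cv2.resize(im[0:240],None,fx=2.5,fy=2.5,interpolation=cv2.INTER_CUBIC))
E
```

```text
16.5 [0.4729 0.3289 0.1188] [-0.6844  0.7291  0.0006 -0.0021] [-0.3195 -1.2889 -1.5555]
deck_c 0.84 [314.8 157.3] [0.471  0.2866 0.03  ] 
bay_lip 0.73 [311.2 166.3] [0.4741 0.2907 0.0446] 
cock_c_grip 0.75 [313.   89.3] [0.4691 0.2373 0.075 ] 
cock_b_grip 0.67 [233.3  94.2] [0.5175 0.237  0.075 ] 
cassette_heel 0.93 [315.3 205.4] [0.4726 0.3152 0.065 ] 40.25
```

View pics/w7c.png

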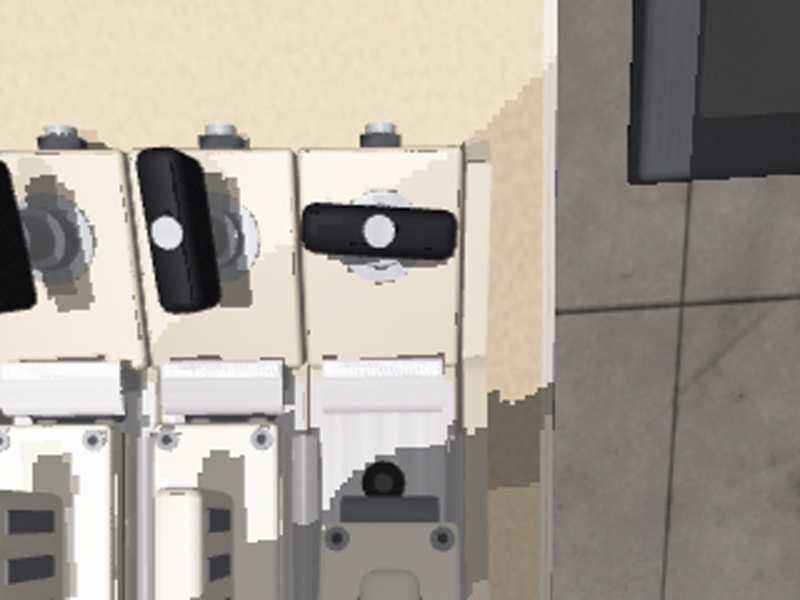

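>>> move_arm(
  deltas=[
    [[0,-0.002,0.003],0],
    [[0,0,0.004],0],
    [[0,0,0.004],0],
    [[0,0,0.004],0],
    [[0,0,0.001],0],
    [[0,0,0.001],0],
    [[0,0,0.001],0],
    [[0,0,0],0],
  ],
)

```text
clock: 17.65
eef_pos: [0.4766, 0.3294, 0.1041]
tool_rot: [-0.685, 0.729, -0.001, 0.0]
wrist_force: [-2.9, -5.0, 9.2]
gripper_width: 0.0116
grasp_force: 29.8
```

```bash
python3 - <<'E'
from h import *
np.set_printoptions(precision=4,suppress=True)
s=ctrl.get_state();print(s["clock"],s["eef_pos"],s["wrist_force"],s["ft_torque"])
m,W=snap("wrist","w8.png")
z=s["eef_pos"][2]+.019-.0728
for t in ("cassette_heel",):
    for d in ctrl.spot_point("wrist",t)[:1]: print(t,round(d["confidence"],2),np.array(d["xy"]),atz(m,W,d["xy"],z), tilt(d["xy"],.0095)[0])
E
```

```text
17.65 [0.4766 0.3294 0.1041] [-2.9197 -4.9714  9.2246] [-0.7203  0.4587  0.0841]
cassette_heel 0.85 [316.4 210.1] [0.476  0.3194 0.0503] 43.25
```

```bash
python3 - <<'E'
import cv2
im=cv2.imread("pics/w8.png")[100:260,210:420]
cv2.imwrite("pics/w8c.png",cv2.resize(im,None,fx=3.6,fy=3.6,interpolation=cv2.INTER_CUBIC))
E
```

```text
(no output)
```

View pics/w8c.png

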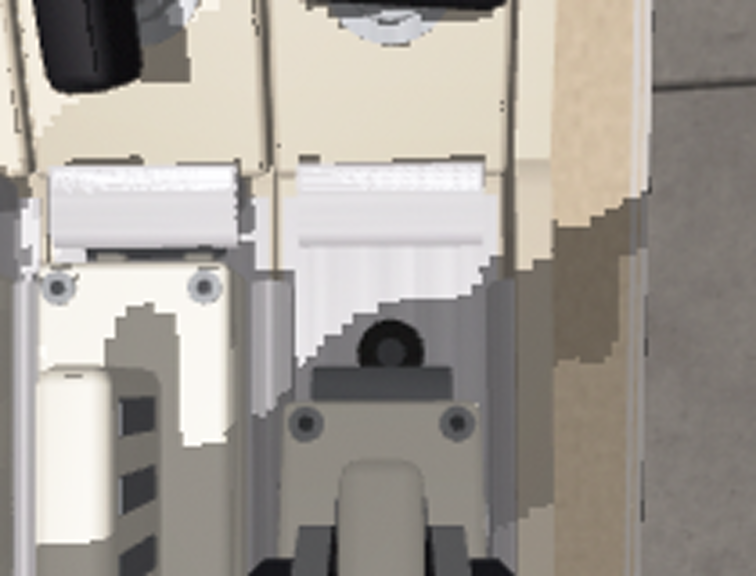

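>>> move_arm(
  deltas=[
    [[0,0,-0.005],0],
    [[0,0.0017,0],0],
    [[0,0,0],0],
    [[0,0,0.002],0],
    [[0,0,0.002],0],
    [[0,0,0.001],0],
    [[0,0,0],0],
    [[0,0,0],0],
  ],
)

```text
clock: 18.55
eef_pos: [0.4748, 0.3299, 0.1038]
tool_rot: [-0.685, 0.729, -0.0, 0.0]
wrist_force: [-1.4, -4.3, 7.9]
gripper_width: 0.0115
grasp_force: 29.9
```

```bash
python3 - <<'E'
from h import *
np.set_printoptions(precision=4,suppress=True)
s=ctrl.get_state();print(s["clock"],s["eef_pos"],s["wrist_force"],s["ft_torque"])
m,W=snap("wrist","w9.png")
z=s["eef_pos"][2]+.019-.0728
for t in ("cassette_heel","bay_lip","deck_c"):
    for d in ctrl.spot_point("wrist",t)[:1]: print(t,round(d["confidence"],2),np.array(d["xy"]),atz(m,W,d["xy"],z), tilt(d["xy"],.0095)[0])
# bar and lip extents by row profile
g=cv2.imread("pics/w9.png",0);print(g[204:212:3,288:346].tolist());print(g[155:168:4,285:352].tolist())
E
```

```text
18.55 [0.4748 0.3299 0.1038] [-1.3993 -4.3462  7.8842] [-0.4567  0.4888  0.1295]
cassette_heel 0.61 [316.8 208.8] [0.4738 0.319  0.05  ] 42.5
bay_lip 0.88 [313.5 168.2] [0.4743 0.2889 0.05  ] 14.500000000000002
deck_c 0.76 [317.9 156.1] [0.4708 0.2807 0.05  ] 5.0
[[105, 107, 124, 124, 122, 120, 120, 123, 121, 89, 63, 62, 63, 62, 62, 62, 62, 62, 62, 63, 62, 61, 63, 62, 62, 62, 61, 62, 62, 61, 62, 62, 62, 62, 61, 62, 62, 62, 61, 61, 61, 61, 62, 61, 61, 61, 67, 107, 123, 123, 123, 122, 121, 118, 116, 91, 101, 97], [106, 108, 123, 124, 124, 121, 120, 122, 105, 71, 70, 69, 70, 69, 69, 70, 70, 68, 70, 69, 70, 69, 69, 69, 69, 69, 70, 69, 68, 68, 69, 69, 69, 69, 69, 69, 69, 68, 68, 68, 69, 67, 68, 68, 68, 68, 70, 86, 123, 123, 123, 122, 121, 119, 116, 90, 101, 97], [97, 108, 123, 123, 123, 120, 119, 122, 107, 71, 72, 72, 71, 72, 72, 73, 71, 72, 73, 73, 73, 73, 73, 73, 73, 74, 74, 74, 73, 73, 74, 74, 75, 74, 75, 74, 74, 74, 73, 73, 74, 73, 73, 73, 74, 73, 74, 87, 122, 123, 124, 121, 120, 118, 116, 90, 101, 96]]
[[219, 223, 224, 224, 224, 226, 226, 226, 226, 226, 226, 226, 225, 226, 226, 226, 
[... 558 characters left out ...]
, 200, 113, 89, 93, 133, 207], [219, 223, 225, 225, 226, 226, 226, 226, 225, 226, 225, 226, 225, 226, 226, 227, 226, 226, 227, 227, 226, 226, 226, 226, 226, 226, 227, 226, 226, 226, 226, 226, 226, 225, 226, 226, 226, 225, 226, 226, 226, 226, 226, 225, 226, 226, 225, 226, 225, 225, 225, 225, 225, 225, 225, 225, 224, 221, 222, 223, 219, 200, 112, 89, 93, 133, 208], [219, 223, 226, 226, 225, 208, 190, 189, 189, 189, 190, 189, 189, 189, 188, 188, 188, 189, 190, 189, 189, 189, 189, 189, 189, 189, 189, 188, 188, 187, 187, 188, 187, 187, 188, 188, 189, 188, 188, 187, 189, 188, 187, 188, 189, 188, 190, 200, 199, 197, 198, 198, 199, 199, 197, 199, 216, 222, 222, 223, 222, 199, 112, 89, 84, 108, 209]]
```

>>> move_arm(
  deltas=[
    [[0,0,-0.001],0],
    [[0.0024,0,0.0008],0],
    [[0.0024,0,0.0009],0],
    [[0.0024,0,0.0008],0],
    [[0.0024,0,0.0009],0],
    [[0.0024,0,0.0008],0],
    [[0.0024,0,0.0009],0],
    [[0.0024,0,0.0008],0],
  ],
)

```text
clock: 19.55
eef_pos: [0.4737, 0.3134, 0.0978]
tool_rot: [-0.685, 0.729, 0.0, 0.0]
wrist_force: [0.2, -0.7, -0.6]
gripper_width: 0.0115
grasp_force: 28.4
```

```bash
python3 - <<'E'
from h import *
np.set_printoptions(precision=4,suppress=True)
s=ctrl.get_state();print(s["clock"],s["eef_pos"],s["wrist_force"],s["ft_torque"])
m,W=snap("wrist","w10.png")
z=s["eef_pos"][2]+.019-.0748
for t in ("cassette_heel","bay_lip"):
    for d in ctrl.spot_point("wrist",t)[:1]: print(t,round(d["confidence"],2),np.array(d["xy"]),atz(m,W,d["xy"],z), tilt(d["xy"],.0095)[0])
im=cv2.imread("pics/w10.png")[100:260,210:420]
cv2.imwrite("pics/w10c.png",cv2.resize(im,None,fx=3.6,fy=3.6,interpolation=cv2.INTER_CUBIC))
E
```

```text
19.55 [0.4737 0.3134 0.0978] [ 0.2212 -0.7234 -0.64  ] [ 0.0008 -0.0015 -0.0035]
bay_lip 0.83 [314.4 193.9] [0.4738 0.2917 0.042 ] 32.75
```

View pics/w10c.png

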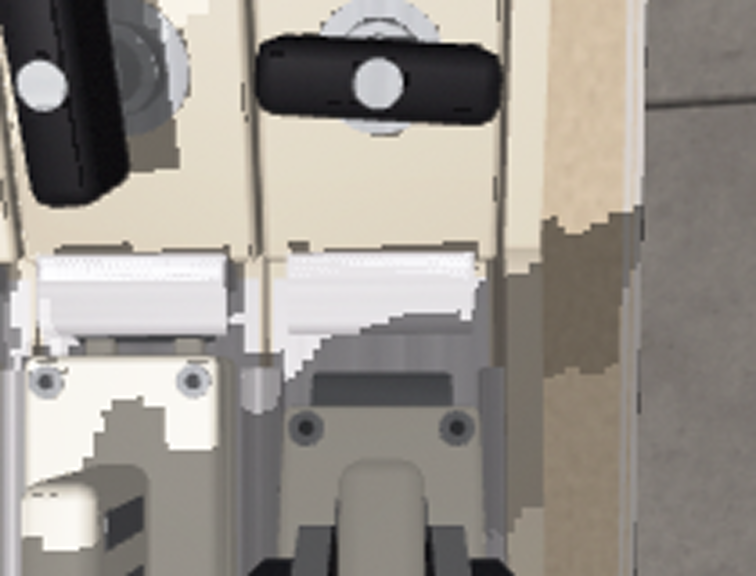

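>>> move_arm(
  deltas=[
    [[0,0,0.001],0],
    [[0,0,0.001],0],
    [[0,0,0.001],0],
    [[0,0,0],0],
    [[0,0,0],0],
    [[0,0,0],0],
    [[0,0,0],0],
    [[0,0,0],0],
  ],
)

```text
clock: 20.5
eef_pos: [0.4739, 0.3138, 0.0959]
tool_rot: [-0.685, 0.728, -0.0, 0.001]
wrist_force: [-2.0, -0.5, 5.1]
gripper_width: 0.0118
grasp_force: 29.4
```

>>> move_arm(
  deltas=[
    [[0,0,-0.0005],0],
    [[0.0016,0,0.0006],0],
    [[0.0016,0,0.0006],0],
    [[0.0016,0,0.0006],0],
    [[0.0016,0,0.0006],0],
    [[0.0016,0,0.0006],0],
    [[0,0,0],0],
    [[0,0,0],0],
  ],
)

```text
clock: 21.3
eef_pos: [0.4742, 0.3059, 0.0931]
tool_rot: [-0.685, 0.729, -0.0, 0.001]
wrist_force: [0.7, 0.2, 5.8]
gripper_width: 0.0114
grasp_force: 29.4
```

```bash
python3 - <<'E'
from h import *
np.set_printoptions(precision=4,suppress=True)
s=ctrl.get_state();print(s["clock"],s["eef_pos"],s["wrist_force"],s["ft_torque"])
m,W=snap("wrist","w11.png")
z=s["eef_pos"][2]+.019-.0748
for t in ("cassette_heel","bay_lip"):
    for d in ctrl.spot_point("wrist",t)[:1]: print(t,round(d["confidence"],2),np.array(d["xy"]),atz(m,W,d["xy"],z), tilt(d["xy"],.0095)[0])
im=cv2.imread("pics/w11.png")[130:230,260:370]
print(im[175-130:230-130:2,300-260].mean(1).astype(int).tolist()) if 0 else None
g=cv2.imread("pics/w11.png",0);print("rows180-216",g[180:216,316].tolist())
E
```

```text
21.3 [0.4742 0.3059 0.0931] [0.711  0.1528 5.8241] [ 0.0597 -0.1755  0.0371]
cassette_heel 0.63 [316.7 209.9] [0.4735 0.2967 0.0373] 43.25
bay_lip 0.88 [315.1 206.7] [0.4745 0.2941 0.0373] 41.25
rows180-216 [103, 111, 203, 226, 232, 234, 237, 232, 234, 234, 225, 125, 126, 124, 123, 122, 122, 123, 122, 123, 123, 123, 118, 112, 104, 67, 68, 70, 71, 74, 74, 75, 82, 128, 136, 139]
```

>>> move_arm(
  deltas=[
    [[0.0016,0,0.0005],0],
    [[0.0016,0,0.0005],0],
    [[0.0016,0,0.0006],0],
    [[0.0016,0,0.0006],0],
    [[0,0,0],0],
    [[0,0,0],0],
    [[0,0,0],0],
    [[0,0,0],0],
  ],
)

```text
clock: 22.25
eef_pos: [0.4735, 0.2995, 0.0907]
tool_rot: [-0.685, 0.729, -0.0, 0.001]
wrist_force: [0.9, 0.5, 4.5]
gripper_width: 0.0114
grasp_force: 29.5
```

```bash
python3 - <<'E'
from h import *
np.set_printoptions(precision=4,suppress=True)
s=ctrl.get_state();print(s["clock"],s["eef_pos"],s["wrist_force"],s["ft_torque"])
m,W=snap("wrist","w12.png")
for t in ("cassette_heel","bay_lip","deck_c"):
    for d in ctrl.spot_point("wrist",t)[:1]: print(t,round(d["confidence"],2),np.array(d["xy"]))
g=cv2.imread("pics/w12.png",0);print("rows190-226",g[190:226,316].tolist())
im=cv2.imread("pics/w12.png")[110:270,210:420]
cv2.imwrite("pics/w12c.png",cv2.resize(im,None,fx=3.6,fy=3.6,interpolation=cv2.INTER_CUBIC))
E
```

```text
22.25 [0.4735 0.2995 0.0907] [0.9232 0.5166 4.5493] [ 0.0743 -0.1208 -0.018 ]
cassette_heel 0.77 [314.  212.2]
deck_c 0.77 [318.4 200.6]
rows190-226 [103, 104, 113, 124, 125, 126, 127, 127, 127, 125, 122, 124, 126, 125, 123, 123, 123, 124, 122, 124, 124, 125, 115, 129, 136, 138, 138, 138, 139, 139, 138, 139, 138, 139, 139, 139]
```

View pics/w12c.png

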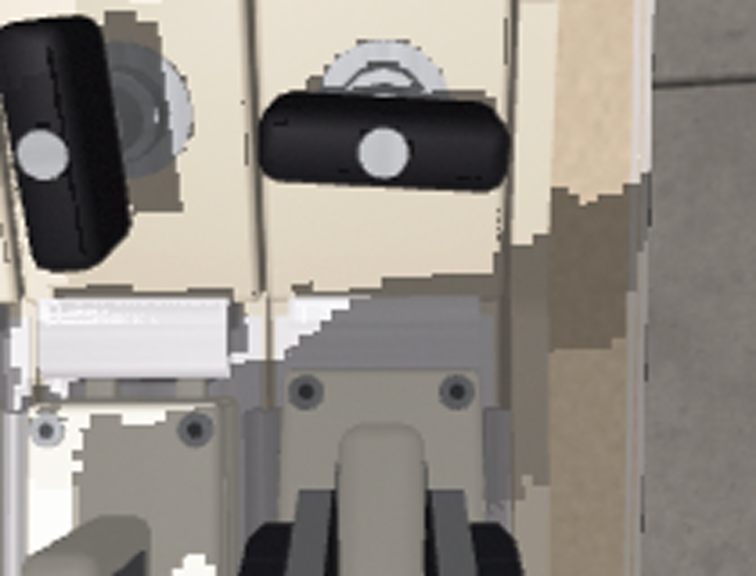

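>>> move_arm(
  deltas=[
    [[0.0012,0,0.0004],0],
    [[0.0012,0,0.0004],0],
    [[0.0012,0,0.0004],0],
    [[0,0,0],0],
    [[0,0,0],0],
    [[0,0,0],0],
    [[0,0,0],0],
    [[0,0,0],0],
  ],
)

```text
clock: 23.25
eef_pos: [0.4736, 0.2976, 0.0903]
tool_rot: [-0.685, 0.728, 0.001, 0.002]
wrist_force: [-1.1, 4.7, 7.8]
gripper_width: 0.0114
grasp_force: 29.8
```

>>> move_arm(
  deltas=[
    [[0,0,0],0],
    [[0,0,0],0],
    [[0,0,0],0],
    [[0,0,0],0],
    [[0,0,0],0],
    [[0,0,0],0],
    [[0,0,0],0],
    [[0,0,0],0],
  ],
  hand=170,
)

```text
clock: 24.05
eef_pos: [0.4726, 0.2956, 0.089]
tool_rot: [-0.685, 0.729, -0.0, 0.0]
wrist_force: [-0.2, -0.0, 0.1]
gripper_width: 0.0282
grasp_force: 0.0
```

```bash
python3 - <<'E'
from h import *
np.set_printoptions(precision=4,suppress=True)
s=ctrl.get_state();print(s["clock"],s["eef_pos"],s["wrist_force"],s["gripper_width"])
D=np.array([.4733,.286,.03]);u=np.array([.056,.998,0])
def bay(x,z): a=np.radians(20);return D+u*(x*np.cos(a)-z*np.sin(a))+np.array([0,0,x*np.sin(a)+z*np.cos(a)])
def cas(a,b,th): # cassette point (a from grip, b above underside), hooked with rel tilt th
    dx,dz=a+.048,b-.005;t=np.radians(th);return bay(.005+dx*np.cos(t)-dz*np.sin(t),.005+dx*np.sin(t)+dz*np.cos(t))
for n in("wrist","top","scene"):
    m,W=snap(n,"x1%s.png"%n)
    for t,P in(("cassette_grip",(0,.048)),("cassette_pad",(.035,.026)),("cassette_ledge",(.051,.014))):
        print(n,t,"model6",np.array(proj(m,W,cas(*P,6))),"20",np.array(proj(m,W,cas(*P,20))),"0",np.array(proj(m,W,cas(*P,0))),[(round(d["confidence"],2),np.array(d["xy"])) for d in ctrl.spot_point(n,t)[:3]])
print(cas(.035,.026,6),cas(.035,.026,0))
E
```

```text
24.05 [0.4726 0.2956 0.089 ] [-0.2449 -0.0338  0.0588] 0.02815336576504868
wrist cassette_grip model6 [314.716  294.9024] 20 [314.5369 275.7997] 0 [314.7843 300.6334] [(0.98, array([314.6, 296.2]))]
wrist cassette_pad model6 [315.1191 345.8571] 20 [314.9758 344.7922] 0 [315.1614 343.5691] [(0.95, array([315.7, 341.1]))]
wrist cassette_ledge model6 [315.2827 364.6257] 20 [315.1728 373.389 ] 0 [315.3091 358.584 ] [(0.76, array([316. , 362.1])), (0.66, array([315.9, 214.3]))]
top cassette_grip model6 [217.9732 217.3215] 20 [224.051  217.4661] 0 [215.6539 217.3302] [(0.46, array([217. , 215.8]))]
top cassette_pad model6 [201.0091 216.5663] 20 [206.0082 216.146 ] 0 [199.5053 216.8288] [(0.57, array([232.9, 223.4]))]
top cassette_ledge model6 [193.143  216.2996] 20 [197.3236 215.5919] 0 [192.144  216.6863] [(0.45, array([236.5, 220.1]))]
scene cassette_grip model6 [289.2052 168.5352] 20 [290.5871 169.2091] 0 [288.6694 168.6062] [(0.6, array([289.9, 172. ]))]
scene cassette_pad model6 [285.5289 164.9476] 20 [286.7409 162.7853] 0 [285.1317 166.276 ] [(0.64, array([285. , 163.5]))]
scene cassette_ledge model6 [283.8573 163.7465] 20 [284.9466 160.2162] 0 [283.5408 165.6678] [(0.6, array([285.6, 166.1]))]
[0.4771 0.3542 0.0917] [0.4774 0.3597 0.0845]
```

>>> move_arm(
  deltas=[
    [[0,0,-0.03],0],
    [[0,0,-0.03],0],
    [[0,0,-0.01],0],
    [[-0.02,0,0],0],
    [[-0.02,-0.001,0],0],
    [[-0.0185,0,0],0],
    [[0,0,0],0],
    [[0,0,0],0],
  ],
)

```text
clock: 25.45
eef_pos: [0.4767, 0.3537, 0.1582]
tool_rot: [-0.685, 0.728, 0.0, -0.001]
wrist_force: [0.0, -0.9, 0.3]
gripper_width: 0.0284
grasp_force: 0.0
```

>>> move_arm(
  deltas=[
    [[0,0,0],0],
    [[0,0,0],0],
    [[0,0,0.02],0],
    [[0,0,0.02],0],
    [[0,0,0.01],0],
    [[0,0,0.003],0],
    [[0,0,0],0],
    [[0,0,0],0],
  ],
  hand=255,
)

```text
clock: 26.25
eef_pos: [0.4778, 0.3541, 0.1069]
tool_rot: [-0.685, 0.729, -0.0, 0.001]
wrist_force: [-0.3, 0.6, 0.2]
gripper_width: -0.0
grasp_force: 0.0
```

Now press gently.

>>> move_arm(
  deltas=[
    [[0,0,0.003],0],
    [[0,0,0.003],0],
    [[0,0,0.003],0],
    [[0,0,0.002],0],
    [[0,0,0.002],0],
    [[0,0,0.001],0],
    [[0,0,0],0],
    [[0,0,0],0],
  ],
)

```text
clock: 27.05
eef_pos: [0.4776, 0.3546, 0.093]
tool_rot: [-0.685, 0.728, 0.0, 0.001]
wrist_force: [-1.1, -0.5, 5.0]
gripper_width: -0.0003
grasp_force: 2.2
```

>>> move_arm(
  deltas=[
    [[0,0,0.001],0],
    [[0,0,0.001],0],
    [[0,0,0.001],0],
    [[0,0,0.001],0],
    [[0,0,0],0],
    [[0,0,0],0],
    [[0,0,0],0],
    [[0,0,0],0],
  ],
)

```text
clock: 27.85
eef_pos: [0.4774, 0.354, 0.0881]
tool_rot: [-0.685, 0.729, -0.0, 0.0]
wrist_force: [-0.7, -0.0, 3.5]
gripper_width: -0.0002
grasp_force: 1.4
```

>>> move_arm(
  deltas=[
    [[0,0,0.001],0],
    [[0,0,0.001],0],
    [[0,0,0.001],0],
    [[0,0,0.001],0],
    [[0,0,0],0],
    [[0,0,0],0],
    [[0,0,0],0],
    [[0,0,0],0],
  ],
)

```text
clock: 28.65
eef_pos: [0.477, 0.3538, 0.0852]
tool_rot: [-0.685, 0.729, -0.0, 0.0]
wrist_force: [-3.3, -0.7, 11.2]
gripper_width: 0.0001
grasp_force: 5.6
```

>>> move_arm(
  deltas=[
    [[0,0,0.001],0],
    [[0,0,0.001],0],
    [[0,0,0.001],0],
    [[0,0,0],0],
    [[0,0,0],0],
    [[0,0,0],0],
    [[0,0,0],0],
    [[0,0,0],0],
  ],
)

```text
clock: 29.45
eef_pos: [0.4771, 0.3538, 0.0848]
tool_rot: [-0.685, 0.728, -0.0, 0.001]
wrist_force: [-7.3, -4.6, 27.4]
gripper_width: -0.0002
grasp_force: 13.6
```

>>> move_arm(
  deltas=[
    [[0,0,-0.02],0],
    [[0,0,-0.03],0],
    [[0,0,-0.03],0],
    [[0,0,-0.03],0],
    [[0.03,0,0],0],
    [[0.04,0,0],0],
    [[0.04,0,0],0],
    [[0,0,0],0],
  ],
)

```text
clock: 30.25
eef_pos: [0.4689, 0.2401, 0.1902]
tool_rot: [-0.683, 0.73, 0.0, -0.002]
wrist_force: [-0.1, -0.2, 0.3]
gripper_width: 0.0001
grasp_force: 0.0
```

```bash
python3 - <<'E'
from h import *
np.set_printoptions(precision=4,suppress=True)
s=ctrl.get_state();print(s["clock"],s["eef_pos"],s["wrist_force"],s["gripper_width"])
D=np.array([.4733,.286,.03]);u=np.array([.056,.998,0])
def bay(x,z): a=np.radians(20);return D+u*(x*np.cos(a)-z*np.sin(a))+np.array([0,0,x*np.sin(a)+z*np.cos(a)])
def cas(a,b,th):
    dx,dz=a+.048,b-.005;t=np.radians(th);return bay(.005+dx*np.cos(t)-dz*np.sin(t),.005+dx*np.sin(t)+dz*np.cos(t))
for n in("wrist","top"):
    m,W=snap(n,"x2%s.png"%n)
    for t,P in(("cassette_grip",(0,.048)),("cassette_pad",(.035,.026)),("cassette_ledge",(.051,.014))):
        print(n,t,"6",np.array(proj(m,W,cas(*P,6))),"0",np.array(proj(m,W,cas(*P,0))),[(round(d["confidence"],2),np.array(d["xy"])) for d in ctrl.spot_point(n,t)[:4]])
    for t in("cock_c_grip","cock_b_grip","latch_nose"): print(t,[(round(d["confidence"],2),np.array(d["xy"]),atz(m,W,d["xy"],.075)) for d in ctrl.spot_point(n,t)[:2]])
E
```

```text
30.25 [0.4689 0.2401 0.1902] [-0.1093 -0.1864  0.2546] 9.696554391386081e-05
wrist cassette_grip 6 [314.5577 277.0038] 0 [314.6181 280.7246] []
wrist cassette_pad 6 [314.968  309.3323] 0 [314.9997 308.9671] []
wrist cassette_ledge 6 [315.1418 322.3081] 0 [315.1567 319.8786] []
cock_c_grip [(0.76, array([315.3, 196.1]), array([0.4692, 0.2391, 0.075 ])), (0.37, array([317.1, 224.8]), array([0.4693, 0.2685, 0.075 ]))]
cock_b_grip [(0.76, array([265.9, 197.9]), array([0.5157, 0.2378, 0.075 ]))]
latch_nose [(0.55, array([315.3, 318.3]), array([0.4784, 0.3799, 0.075 ]))]
top cassette_grip 6 [217.9732 217.3215] 0 [215.6539 217.3302] []
top cassette_pad 6 [201.0091 216.5663] 0 [199.5053 216.8288] []
top cassette_ledge 6 [193.143  216.2996] 0 [192.144  216.6863] [(0.42, array([434.3, 192.3]))]
cock_c_grip [(0.42, array([250.6, 221.7]), array([0.4671, 0.2394, 0.075 ]))]
cock_b_grip [(0.6, array([250. , 199.7]), array([0.5207, 0.2423, 0.075 ]))]
latch_nose [(0.66, array([252.8, 203.1]), array([0.5124, 0.2353, 0.075 ]))]
```

>>> move_arm(
  deltas=[
    [[0,0,0],0.15],
    [[0,0,0],0.15],
    [[0,0,0],0.15],
    [[0,0,0],0.15],
    [[0,0,0],0.15],
    [[0,0,0],0.15],
    [[0,0,0],0.15],
    [[0,0,0],0.15],
  ],
  hand=160,
)

```text
clock: 31.75
eef_pos: [0.4704, 0.2442, 0.191]
tool_rot: [-0.151, 0.989, 0.0, 0.0]
wrist_force: [0.3, 0.0, -0.3]
gripper_width: 0.0318
grasp_force: 0.0
```

>>> move_arm(
  deltas=[
    [[0,0,0],0.15],
    [[0,0,0],0.15],
    [[0,0,0],0.06],
    [[0,0,0],0],
    [[0,0,0],0],
    [[0,0,0],0],
    [[0,0,0],0],
    [[0,0,0],0],
  ],
)

```text
clock: 32.55
eef_pos: [0.4704, 0.2441, 0.191]
tool_rot: [0.025, 1.0, 0.0, 0.0]
wrist_force: [-0.4, -0.5, 0.2]
gripper_width: 0.032
grasp_force: 0.0
```

```bash
python3 - <<'E'
from h import *
np.set_printoptions(precision=4,suppress=True)
s=ctrl.get_state();print(s["clock"],s["eef_pos"],s["tool_rot"],s["joint_positions"][5],s["gripper_width"])
D=np.array([.4733,.286,.03]);u=np.array([.056,.998,0])
def bay(x,z): a=np.radians(20);return D+u*(x*np.cos(a)-z*np.sin(a))+np.array([0,0,x*np.sin(a)+z*np.cos(a)])
def cas(a,b,th):
    dx,dz=a+.048,b-.005;t=np.radians(th);return bay(.005+dx*np.cos(t)-dz*np.sin(t),.005+dx*np.sin(t)+dz*np.cos(t))
m,W=snap("wrist","x3.png")
off=np.array([.0475,-.0025,0])
for t,P in(("cassette_grip",(0,.048)),("cassette_pad",(.035,.026)),("cassette_ledge",(.051,.014))):
    print(t,"6",np.array(proj(m,W,cas(*P,6))),"0",np.array(proj(m,W,cas(*P,0))),"b0",np.array(proj(m,W,cas(*P,0)+off)),[(round(d["confidence"],2),np.array(d["xy"])) for d in ctrl.spot_point("wrist",t)[:4]])
for t in("cock_c_grip","cock_b_grip","latch_nose"): print(t,[(round(d["confidence"],2),np.array(d["xy"]),atz(m,W,d["xy"],.075)) for d in ctrl.spot_point("wrist",t)[:2]])
E
```

```text
32.55 [0.4704 0.2441 0.191 ] [0.0252 0.9997 0.0001 0.    ] 0.37759016684016533 0.03198839948938284
cassette_grip 6 [394.5874 204.2467] 0 [400.6424 203.1986] b0 [395.6291 251.0786] [(0.83, array([400.7, 205. ])), (0.59, array([357.2, 187.3]))]
cassette_pad 6 [439.4545 202.8263] 0 [442.1882 200.2783] b0 [435.0157 246.8856] [(0.64, array([443.2, 198.8]))]
cassette_ledge 6 [459.4916 201.5631] 0 [460.0927 198.3864] b0 [452.0844 244.187 ] [(0.92, array([457.8, 200.9])), (0.6, array([310.7, 241.5]))]
cock_c_grip [(0.77, array([310.7, 195.2]), array([0.4696, 0.2398, 0.075 ]))]
cock_b_grip [(0.93, array([311.6, 242.4]), array([0.519 , 0.2379, 0.075 ]))]
latch_nose [(0.74, array([457.2, 198.9]), array([0.4802, 0.378 , 0.075 ]))]
```

>>> move_arm(
  deltas=[
    [[0.001,-0.005,0.01],0],
    [[0,0,0.03],0],
    [[0,0,0.03],0],
    [[0,0,0.025],0],
    [[0,0,0.02],0],
    [[0,0,0.014],0],
    [[0,0,0],0],
    [[0,0,0],0],
  ],
)

```text
clock: 33.7
eef_pos: [0.4688, 0.2389, 0.0618]
tool_rot: [0.025, 1.0, -0.0, -0.0]
wrist_force: [0.6, 0.3, 1.0]
gripper_width: 0.0316
grasp_force: 0.0
```

>>> move_arm(
  deltas=[
    [[0,0,0],0],
    [[0,0,0],0],
    [[0,0,0],0],
    [[0,0,0],0],
    [[0,0,0],0],
    [[0,0,0],0],
    [[0,0,0],0],
    [[0,0,0],0],
  ],
  hand=255,
  newtons=40,
)

```text
clock: 34.5
eef_pos: [0.47, 0.2393, 0.063]
tool_rot: [0.025, 1.0, 0.0, 0.001]
wrist_force: [-0.5, -1.4, 6.9]
gripper_width: 0.01
grasp_force: 42.2
```

>>> move_arm(
  deltas=[
    [[0,0,-0.001],0.1],
    [[0,0,0],0.15],
    [[0,0,0],0.15],
    [[0,0,0],0.15],
    [[0,0,0],0.15],
    [[0,0,0],0.15],
    [[0,0,0],0.15],
    [[0,0,0],0.15],
  ],
)

```text
clock: 35.3
eef_pos: [0.4697, 0.2389, 0.063]
tool_rot: [0.568, 0.823, 0.0, 0.001]
wrist_force: [2.1, -0.7, -0.7]
gripper_width: 0.0102
grasp_force: 41.3
```

>>> move_arm(
  deltas=[
    [[0,0,0],0.15],
    [[0,0,0],0.15],
    [[0,0,0],0.12],
    [[0,0,0],0],
    [[0,0,0],0],
    [[0,0,0],0],
    [[0,0,0],0],
    [[0,0,0],0],
  ],
)

```text
clock: 36.1
eef_pos: [0.4695, 0.239, 0.0631]
tool_rot: [0.724, 0.689, 0.0, 0.0]
wrist_force: [2.7, -2.3, -0.4]
gripper_width: 0.0098
grasp_force: 41.2
```

```bash
python3 - <<'E'
from h import *
s=ctrl.get_state();print(s["clock"],s["eef_pos"],s["tool_rot"],s["wrist_force"],s["ft_torque"],np.degrees(R.from_quat(s["tool_rot"]).as_matrix()[:2,1]))
y=R.from_quat(s["tool_rot"]).as_matrix()[:2,1];print(np.degrees(np.arctan2(y[1],y[0])))
E
```

```text
36.1 [0.46946686 0.23903707 0.06306798] [7.24353803e-01 6.89428357e-01 1.35241838e-04 2.99956482e-04] [ 2.72089144 -2.29113774 -0.43898526] [-0.46610896 -0.50458919  0.04307046] [57.22588002 -2.82908808]
-2.830239476611089
```

>>> move_arm(
  deltas=[
    [[0,0,0],0.03],
    [[0,0,0],0.03],
    [[0,0,0],0.02],
    [[0,0,0],0],
    [[0,0,0],0],
    [[0,0,0],0],
    [[0,0,0],0],
    [[0,0,0],0],
  ],
)

```text
clock: 36.9
eef_pos: [0.4695, 0.2394, 0.0632]
tool_rot: [0.751, 0.66, 0.0, -0.0]
wrist_force: [3.3, -2.1, 1.1]
gripper_width: 0.0102
grasp_force: 58.9
```

```bash
python3 - <<'E'
from h import *
s=ctrl.get_state();y=R.from_quat(s["tool_rot"]).as_matrix()[:2,1];print(s["clock"],s["ft_torque"],s["wrist_force"],np.degrees(np.arctan2(y[1],y[0])))
E
```

```text
36.9 [-0.31555372 -0.61329173  0.97343303] [ 3.28977814 -2.10967282  1.13961892] -7.4405711864787705
```

>>> move_arm(
  deltas=[
    [[0,0,0],0],
    [[0,0,0],0],
    [[0,0,0],0],
    [[0,0,0],0],
    [[0,0,0],0],
    [[0,0,-0.02],0],
    [[0,0,-0.03],0],
    [[0,0,-0.04],0],
  ],
  hand=175,
)

```text
clock: 37.7
eef_pos: [0.4676, 0.2387, 0.1523]
tool_rot: [0.752, 0.66, -0.002, -0.001]
wrist_force: [1.1, 0.1, -0.6]
gripper_width: 0.027
grasp_force: 0.0
```

>>> move_arm(
  deltas=[
    [[0,0,-0.03],0],
    [[0,0,-0.01],0],
    [[-0.03,0,0],0],
    [[-0.03,0,0],0],
    [[-0.02,0,0],0],
    [[0,0,0],0],
    [[0,0,0],0],
    [[0,0,0],0],
  ],
)

```text
clock: 38.5
eef_pos: [0.4588, 0.1605, 0.1926]
tool_rot: [0.751, 0.66, -0.0, -0.0]
wrist_force: [0.8, -0.4, -0.6]
gripper_width: 0.0267
grasp_force: 0.0
```

```bash
python3 - <<'E'
from h import *
np.set_printoptions(precision=4,suppress=True)
s=ctrl.get_state();print(s["clock"],s["eef_pos"],s["wrist_force"])
m,W=snap("wrist","x4.png");g=cv2.imread("pics/x4.png",0)
for t in("cock_c_grip","cock_b_grip","cock_a_grip","cassette_grip","cassette_ledge"):
    print(t,[(round(d["confidence"],2),np.array(d["xy"])) for d in ctrl.spot_point("wrist",t)[:3]])
for c in ((.4695,.239),(.518,.237),(.565,.2345)):
    # rectify at bar-top height and fit dark bar by minAreaRect
    N=100;src=np.float32([proj(m,W,np.array([c[0]+a,c[1]+b,.085])) for a,b in((-.023,-.025),(.023,-.025),(.023,.025),(-.023,.025))])
    H=cv2.getPerspectiveTransform(src,np.float32([[0,0],[92,0],[92,100],[0,100]]))
    w=cv2.warpPerspective(g,H,(92,100));k=(w<50).astype(np.uint8)
    n,l,st,_=cv2.connectedComponentsWithStats(k);i=1+np.argmax(st[1:,4]);p=np.argwhere(l==i)[:,::-1].astype(np.float32)
    v=np.linalg.svd(p-p.mean(0),full_matrices=False)[2][0];print(c,len(p),np.degrees(np.arctan2(v[1],v[0]))%180,cv2.minAreaRect(p))
E
```

```text
38.5 [0.4588 0.1605 0.1926] [ 0.7573 -0.4231 -0.5584]
cock_c_grip [(0.96, array([316.3, 107.5]))]
cock_b_grip [(0.83, array([375.2, 104.4]))]
cock_a_grip [(0.83, array([429.3,  97.4]))]
cassette_grip []
cassette_ledge []
(0.4695, 0.239) 866 87.650795 ((46.77692413330078, 50.48461151123047), (69.6148681640625, 19.691856384277344), 86.8201675415039)
(0.518, 0.237) 1191 91.01296 ((41.84363555908203, 49.41081619262695), (25.79720115661621, 69.19892883300781), 1.3971812725067139)
(0.565, 0.2345) 1691 90.580666 ((40.42135238647461, 49.118106842041016), (69.95783233642578, 32.59584045410156), 88.66777801513672)
```

```bash
python3 -c "
from station import ctrl
print(ctrl.hand_in())"
```

```text
the job is handed in; nothing more can be done
None
```

The job is handed in at 38.5 s on the robot's clock, verdict not shown: wrist-camera points fit the cassette lying flat in its bay (I inferred the latch snap from a drop, then a firm stop, when pressing); then I turned the black cock clockwise onto its open stop, in line with the bay, and left the beaker and the other two cocks alone. I viewed 12 pictures, two over the limit of 10.

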